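Drop the sixth tablet and run the count into the corner

ROBOT

A 6-joint arm with a two-finger parallel gripper is mounted at the origin on a cart in front of the work surface, level with it; the furniture and walls round the work are solid. World frame = base frame: x ahead of the robot, y to its left, z up, the work surface at z = 0. Lengths are in m, angles in rad, forces in N, time in s.
With the tool pointing down it reaches from about 0.25 to 0.775 m from the base axis. Payload 4 kg.
Tool frame: the origin (TCP) lies between the finger pads, 19 mm behind the fingertips; this is the grasp point; z points along the fingers, y is the line along which they close (so a half turn about z gives the same grasp; the last joint's range is limited). The gripper opens to 94 mm and grips with 3 to 60 N. Pads are 16 mm wide; open, the fingers measure 119 mm over their backs; the gripper's body (75 mm by 177 mm) begins 78 mm behind the grasp point.
Start: joints at [1.102, 0.087, 1.371, -0, 1.684, -0.103], TCP at [0.197, 0.514, 0.224] pointing down, gripper open.
Joint ranges: [-3.1, 3.1], [-0.76, 2.03], [0.27, 2.55], [-1.08, 4.22], [0.17, 2.65], [-2.57, 2.57]. Speed limits (rad/s): [2.79, 2.79, 3.14, 3.14, 3.14, 3.14].

INTERFACE

Orientations are given as a rotation vector (axis times angle).
In Python, from cell import * gives the robot as it stands. The module is installed in compiled form; this text tells all that it offers.
- The arm moves only by the tool move_arm, never from a script. Its argument "rows" is a list of rows, each a list of 7 numbers: the shift along the tool's x, y, z in units of 25 mm (1.0 is 25 mm), then the turn, a rotation vector about the tool's x, y, z in units of 6 degrees (1.0 is 6 degrees), then the closure, from -1 (fully open) to 1 (shut). In form: [[dx, dy, dz, rx, ry, rz, fingers], ...]. A call has exactly 10 rows; each row shifts and turns the commanded pose from where the row before left it, along the tool's axes as they then stand; what a row does not reach is not made up. A row lasts 1/12 s, in which the tool goes at most 41.7 mm and 7.16 degrees, less where a joint would pass 70% of its speed; a pose out of reach is approached as far as the arm can. A call is refused whole if a number of a shift passes 1 or a number of a turn 1, either way. A call with a gripper value outside its range is refused whole. The fingers move at their own pace and stop on an object; "force" is the grip in N (left out, the last holds). Time passes only in rows, so rows that do not move let the fingers close, or fill a call up. It gives the time, the measured TCP pose, the force, the opening and the grip force at its end, in the units of the state.
- get_state(): the state, without advancing time (a new reading comes with each control period).
- read_camera(name): name is "scene" or "side" or "wrist"; returns a dict with "image" (400x640x3 uint8, red, green, blue), "mtx" (3x3 intrinsics, pixels), "dist" ([k1, k2, p1, p2, k3] as OpenCV has them; the pictures are not rectified), "world_from_camera" (4x4, takes a point from camera to world coordinates). Camera axes: x right, y down, z forward; pixel columns grow to the right and rows downward; lengths in m; the calibration is good to about 2 mm. A picture is of the moment at which its call begins. There is no depth.
- job_done(): hands the job in; it is judged then, once.
The state is a dict: "clock": time; "qpos": joint angles; "joint_vel": joint speeds; "tau": joint torques, N m; "tool_pos": TCP position; "ee_rot": TCP orientation; "ft_force": force on the tool from outside, world axes, zero at the start; "torque": the same for the moment, N m; "opening": finger opening in m; "gripper_force": force on a finger pad.
Only numpy, scipy, OpenCV 4.12 (cv2) and the standard library are available. Lean on these libraries where they do the work, as an engineer would, in place of code of your own. Each camera call takes 0.05 s, during which the arm holds its last target. There are 200 camera calls.

TASK

Five tablets lie scattered in the three-cornered counting tray and the sixth is still in the dispenser: pull the dispenser's sprung slide out to its stop once so that one tablet drops into the tray, and let the slide spring back home. Then take the tray by its grip, draw it clear of the dispenser and raise the grip side until all six tablets have slid down into the corner opposite the grip, lying flat and closed up in three rows (1, 2, 3) for counting. Finish still holding the tray tilted like that by its grip, tablets at rest, nothing spilled, the second tablet in the dispenser not let out and the jar and the bottle beside it left alone.

Things in the scene. Friction and masses are not known exactly. Their poses are not given: they have to be found in the camera images.
- dispenser: fixed white dispenser, 80 x 52 mm, on a grey foot, with an upright clear tube 34 mm across, top at z 95 mm. Origin on the worktop under the tube's axis; its own -x points out of its front, the way the slide pulls. Its front lip ends at x = -16 mm, its underside 19 mm above the worktop, over the tray's rim; the foot begins at x = -6 mm. Three tablets are stacked under and in the tube
- slide (a joint): how far the flat steel slide is pulled out of the front: 0 home, 0.040 m its stop. A spring pulls it home with 3 N (home) to 5.4 N (stop), plus damping of 12 N per m/s. Its pocket carries the lowest tablet out; it drops into the tray by about 0.034 m. Let go, the slide springs home in under 1 s and the next tablet falls into the pocket: a second pull would drop a second tablet
- tab (a point): point in the slide's upright grey pull tab, 20 mm wide (dispenser y), 8 mm thick (dispenser x), top 12 mm above this point and 62 mm above the worktop. Grip it from above across the 20 mm (or the 8 mm), fingertips 28 mm or more above the worktop, clear of the tray's rim. At home it stands 29 mm in front of the tube's axis; it travels with the slide
- count_tray: loose steel counting tray, an equilateral triangle of 175 mm inner side, floor and walls 3 mm thick, rim 17 mm high, 0.2 to 0.35 kg. Origin under its centre, +x towards its grip, the counting corner at -x. One plain side lies under the dispenser's lip and slide: draw it off flat first, some 45 mm along the dispenser's -x and 20 mm to the right
- grip (a point): where to hold the tray: 91.5 mm from its origin along its +x and 21 mm above its underside, in a grey bar 52 mm long (tray x), 16 mm wide (tray y), from 12 to 30 mm above the worktop. The point is 2 mm beyond the bar's middle, 38 mm out from the tray's side. Grip it from above across the 16 mm
- corner (a point): the counting corner: inner vertex on the tray's floor, 101 mm from the tray's origin along its -x, 3 mm above its underside. The outer tip (107 mm from the origin) can stay on the worktop while the grip is raised. A tablet that parks against a side wall behind another, 98 mm out, comes down when the tilted tray is rolled about 20 degrees, that wall upwards, and back
- tablet_1: white round tablet, 25 mm across, 7 mm thick, slippery (friction about 0.15), starting flat on the tray's floor; origin at the centre of its underside
- tablet_2: white round tablet, 25 mm across, 7 mm thick, slippery (friction about 0.15), starting flat on the tray's floor; origin at the centre of its underside
- tablet_3: white round tablet, 25 mm across, 7 mm thick, slippery (friction about 0.15), starting flat on the tray's floor; origin at the centre of its underside
- tablet_4: white round tablet, 25 mm across, 7 mm thick, slippery (friction about 0.15), starting flat on the tray's floor; origin at the centre of its underside
- tablet_5: white round tablet, 25 mm across, 7 mm thick, slippery (friction about 0.15), starting flat on the tray's floor; origin at the centre of its underside
- tablet_6: the sixth tablet, alike, starting in the slide's pocket under the tube, its origin 23 mm above the worktop. Six closed up in rows of 1, 2 and 3 have their centres 25, 48 and 68 to 73 mm from the corner's vertex. They start to slide at 8 to 12 degrees and run together by 25 to 30.
- tablet_7: the next tablet in the magazine, resting on the sixth; it must stay in the dispenser
- pill_jar: white screw jar, 34 mm across, 46 mm high, beside the dispenser on its right; leave it; origin at the centre of its underside
- saline_bottle: small white bottle with a blue cap, 34 mm across, 79 mm high, beside the dispenser on its left; leave it; origin at the centre of its underside

How it is judged:
By the outcome, as a careful person would: the job done as asked, in the order asked, and still so for the second after the job is handed in, while the arm keeps its last pose, push and grip.
It also fails if it takes over 54 s, if anything falls off the work surface, if the arm or the gripper's body presses on something with over 40 N, if the wrist force passes 120 N, or if a joint passes its speed limit or range.

## Working session

There is one attempt and no reset: what is moved stays moved. The work goes in short steps, Python scripts to look and compute and a tool call to move; the robot and the scene stay as the last step left them, time stands still between calls to the robot, and variables do not carry over. Pictures are saved under pics/ and viewed, at most 10 in all, crops included, and the job is handed in when it is done.

Besides the shell and the picture viewer there is one more tool, called after "Request:" by a JSON object that holds its "api" and its "payload", one argument or row to a line. move_arm: Moves the arm, as the interface text tells. Its arguments: {"type":"object","properties":{"rows":{"type":"array","items":{"type":"array","items":{"type":"number"}}},"force":{"type":"number"}},"required":["rows"]}

```bash
mkdir -p pics; cat > h.py <<'E'
from cell import *
import numpy as np, cv2, pickle
def snap(n,tag):
    c=read_camera(n); cv2.imwrite(f'pics/{tag}.png',c['image'][:,:,::-1]); pickle.dump(c,open(f'pics/{tag}.pkl','wb')); return c
def load(tag): return pickle.load(open(f'pics/{tag}.pkl','rb'))
def ray(c,uv):
    p=cv2.undistortPoints(np.array([[uv]],float),c['mtx'],c['dist'])[0,0]
    T=c['world_from_camera']; d=T[:3,:3]@np.array([p[0],p[1],1]); return T[:3,3],d/np.linalg.norm(d)
def onz(c,uv,z):
    o,d=ray(c,uv); return o+d*(z-o[2])/d[2]
def tri(obs):
    A=np.zeros((3,3));b=np.zeros(3)
    for c,uv in obs:
        o,d=ray(c,uv);P=np.eye(3)-np.outer(d,d);A+=P;b+=P@o
    x=np.linalg.solve(A,b)
    return x,[np.linalg.norm((np.eye(3)-np.outer(ray(c,uv)[1],ray(c,uv)[1]))@(x-ray(c,uv)[0])) for c,uv in obs]
def proj(c,p):
    T=np.linalg.inv(c['world_from_camera']); r=cv2.Rodrigues(T[:3,:3])[0]
    return cv2.projectPoints(np.atleast_2d(np.array(p,float)),r,T[:3,3],c['mtx'],c['dist'])[0][:,0]
E
python3 - <<'E'
from h import *
for n in ('scene','side','wrist'):
    c=snap(n,n+'0'); print(n,c['world_from_camera'].round(3).tolist())
a=[cv2.imread(f'pics/{n}0.png') for n in ('scene','side')]
print(get_state())
E
```

```text
scene [[-0.841, -0.38, 0.384, 0.278], [-0.54, 0.58, -0.609, 0.444], [0.009, -0.72, -0.694, 0.645], [0.0, 0.0, 0.0, 1.0]]
side [[-0.994, -0.065, 0.085, 0.51], [-0.107, 0.589, -0.801, 0.63], [0.002, -0.806, -0.592, 0.551], [0.0, 0.0, 0.0, 1.0]]
wrist [[0.358, 0.905, 0.23, 0.129], [0.934, -0.347, -0.088, 0.539], [0.0, 0.247, -0.969, 0.384], [0.0, 0.0, 0.0, 1.0]]
{'clock': 0.15, 'qpos': array([ 1.10188872e+00,  8.78275017e-02,  1.37187627e+00,  4.22886664e-06,
        1.68358827e+00, -1.03090916e-01]), 'joint_vel': array([-0.00061532, -0.00159311, -0.00382885, -0.00087829,  0.00056087,
        0.00101389]), 'tau': array([ 1.77981408e-03, -3.40644228e+01, -3.02793682e+01,  7.18024001e-02,
        3.04927595e-02, -1.22322458e-04]), 'tool_pos': array([0.1965697 , 0.51327208, 0.22336555]), 'ee_rot': array([-5.71335968e-01, -3.08871100e+00,  2.55870615e-03]), 'ft_force': array([ 0.47682222,  0.09411231, -0.51818685]), 'torque': array([-0.01747161,  0.01704298, -0.00299257]), 'gripper_force': 0.0, 'opening': 0.09451336430121259}
```

View pics/scene0.png

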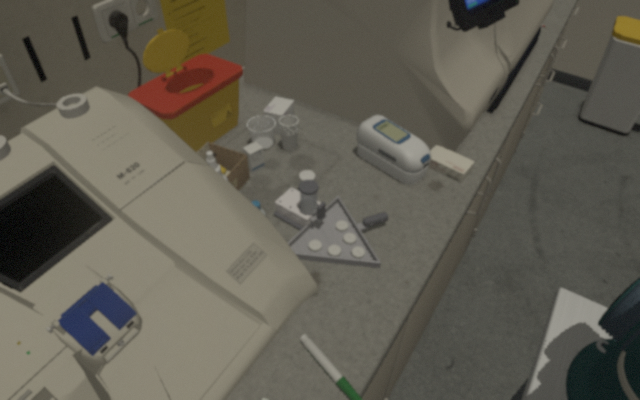

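View pics/side0.png

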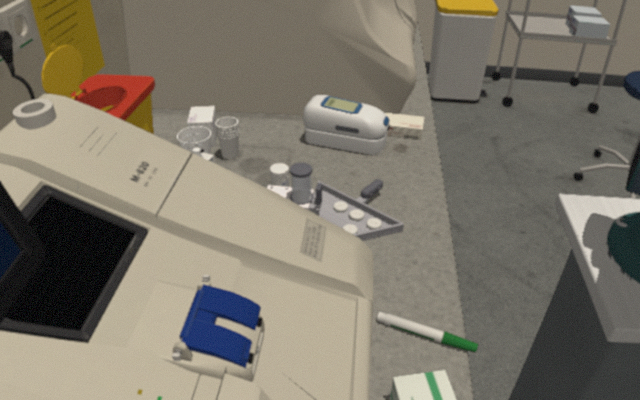

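The scene picture shows the tray at about (340,240), its grip at (375,219), the dispenser at (300,205) and the tab near (320,211). In the side picture the grip is at (372,188) and the dispenser tube at (301,180). I'll enlarge these crops and add the wrist view.

```bash
python3 - <<'E'
from h import *
s=cv2.imread('pics/scene0.png')[160:280,240:400]; d=cv2.imread('pics/side0.png')[140:260,250:410]
w=cv2.imread('pics/wrist0.png')
r=lambda i:cv2.resize(i,(400,300),interpolation=cv2.INTER_CUBIC)
top=np.hstack([r(s),r(d)]); bot=np.zeros((300,800,3),np.uint8); bot[:,:480]=cv2.resize(w,(480,300))
cv2.imwrite('pics/c1.png',np.vstack([top,bot]))
c=load('scene0')
for uv in [(375,219),(338,203),(379,264),(290,247)]: print(uv,onz(c,uv,.02).round(3))
c=load('side0')
print(onz(c,(372,188),.02), onz(c,(402,227),.02),onz(c,(318,186),.02))
E
```

```text
(375, 219) [ 0.497 -0.105  0.02 ]
(338, 203) [ 0.579 -0.103  0.02 ]
(379, 264) [ 0.441 -0.014  0.02 ]
(290, 247) [0.594 0.04  0.02 ]
[ 0.4961949  -0.11035192  0.02      ] [ 0.44560348 -0.00890461  0.02      ] [ 0.59129991 -0.1059615   0.02      ]
```

View pics/c1.png

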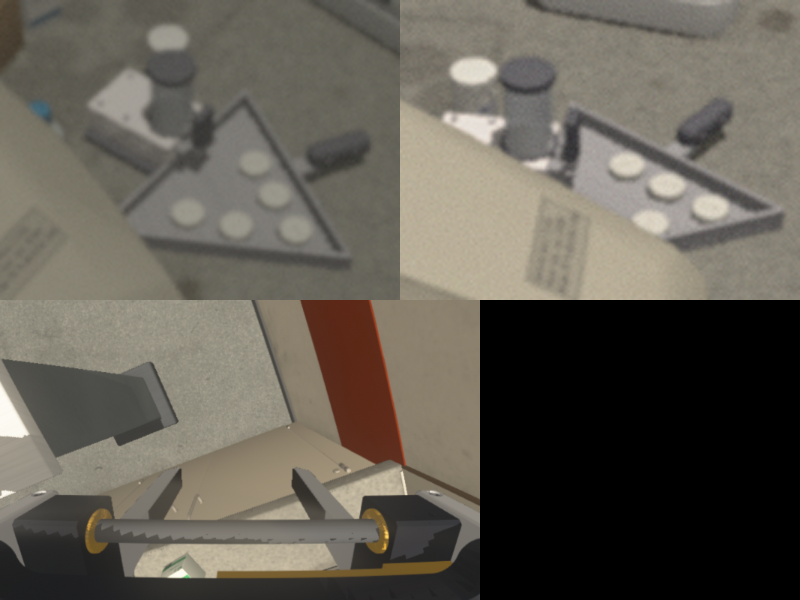

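The crops show the tray rim corners at scene (337,199), (379,264) and (289,245), with the grip bar at (375,219). The tab is at scene (321,208) and side (319,188). The tube top is at scene (309,187) and side (301,169). The wrist camera doesn't see the work yet. Next I'll fit the models.

```bash
cat > fit.py <<'E'
from h import *
from scipy.optimize import least_squares
S=lambda u,v:(240+u/2.5,160+v/2.5)
D=lambda u,v:(250+(u-400)/2.5,140+v/2.5)
cs,cd=load('scene0'),load('side0')
def W(p,q): 
    c,s=np.cos(p[2]),np.sin(p[2]); q=np.array(q); return np.array([p[0]+c*q[0]-s*q[1],p[1]+s*q[0]+c*q[1],q[2]])
a=.107; V=lambda k:[a*np.cos(k),a*np.sin(k),.017]
E
python3 - <<'E'
from fit import *
print('grip',tri([(cs,S(338,147)),(cd,D(706,120))]))
print('A',tri([(cs,S(243,97)),(cd,D(573,107))]),'B',tri([(cs,S(349,261)),(cd,D(781,211))]))
print('tube',tri([(cs,S(171,66)),(cd,D(527,73))]))
print('tabtop',tri([(cs,S(204,112)),(cd,D(572,113))]))
print('jar',tri([(cs,S(168,38)),(cd,D(473,70))]))
k=np.pi/3
obs=[(cs,S(243,97),V(-k)),(cs,S(349,261),V(k)),(cs,S(122,212),V(np.pi)),(cd,D(573,107),V(-k)),(cd,D(781,211),V(k)),
 (cs,S(338,147),[.0895,0,.025]),(cd,D(706,120),[.0895,0,.025])]
for sw in (1,-1):
  f=lambda p:np.concatenate([proj(c,W(p,[q[0],q[1]*sw,q[2]]))[0]-uv for c,uv,q in obs])
  g=tri([(cs,S(338,147)),(cd,D(706,120))])[0]
  best=min((least_squares(f,[.52,-.04,t]) for t in np.linspace(-3,3,9)),key=lambda r:r.cost)
  print(sw,best.x,np.degrees(best.x[2]),best.fun.round(1))
p=best.x
E
```

```text
grip (array([ 0.49535062, -0.10057504,  0.02656315]), [np.float64(0.0005202845704253676), np.float64(0.0005202845704252669)])
A (array([ 0.58925491, -0.11647355,  0.01784852]), [np.float64(0.0018319455271995184), np.float64(0.0018319455271994995)]) B (array([ 0.44304045, -0.01872154,  0.01533395]), [np.float64(0.0020704133272092203), np.float64(0.002070413327209217)])
tube (array([ 0.61217745, -0.04812209,  0.09193111]), [np.float64(0.0006366888586558957), np.float64(0.0006366888586558703)])
tabtop (array([ 0.58258098, -0.04667085,  0.06300737]), [np.float64(0.001478862052004294), np.float64(0.0014788620520043618)])
jar (array([ 0.66079112, -0.115819  ,  0.04573352]), [np.float64(0.0008861861845452417), np.float64(0.0008861861845452802)])
1 [ 0.55466221 -0.1008713   2.36774474] 135.6617807850027 [-29.9  39.   22.3 -42.7  45.6 -70.4  -2.4  44.5  -5.3 -39.8 -13.8  22.5
   2.   23.3]
-1 [ 0.54658101 -0.03217409 -2.19523133] -125.7774900888368 [  2.6  -4.6   1.9  -2.  -10.4   4.9   0.7  -3.    2.7  -0.7   1.4  -0.8
   0.8  -0.4]
```

```bash
python3 - <<'E'
from fit import *
print('label',tri([(cs,(247,262)),(cd,(314,238))])[0], 'hinge/blue left-top',tri([(cs,(100,285)),(cd,(205,287))]))
print('corner',tri([(cs,(315,288)),(cd,(372,268))]))
for z in (0,.1,.2): print(z,onz(cs,(315,288),z),onz(cd,(372,280),z))
print('pen',onz(cs,(330,365),0),onz(cd,(425,332),0),'box',onz(cd,(420,380),.03))
k=np.pi/3
obs=[(cs,S(243,97),V(k)),(cs,S(349,261),V(-k)),(cd,D(573,107),V(k)),(cd,D(781,211),V(-k)),(cs,S(338,147),[.0895,0,.025]),(cd,D(706,120),[.0895,0,.025])]
b=least_squares(lambda p:np.concatenate([proj(c,W(p,q))[0]-uv for c,uv,q in obs]),[.54,-.03,-2.2])
print(b.x,np.degrees(b.x[2]),b.fun.round(1),W(b.x,[.0915,0,.021]),W(b.x,[-.101,0,.003]))
E
```

```text
label [0.564427   0.17687612 0.14766224] hinge/blue left-top (array([0.63940685, 0.33807595, 0.2254015 ]), [np.float64(0.000549216370933739), np.float64(0.000549216370933976)])
corner (array([0.4949616 , 0.10705506, 0.0437806 ]), [np.float64(0.0053440360057134505), np.float64(0.005344036005713298)])
0 [0.51546503 0.07753819 0.        ] [0.48945865 0.09336039 0.        ]
0.1 [0.47871566 0.13436591 0.1       ] [0.49314502 0.19086908 0.1       ]
0.2 [0.44196629 0.19119364 0.2       ] [0.49683138 0.28837776 0.2       ]
pen [0.42081192 0.18145887 0.        ] [0.4161457  0.18236884 0.        ] box [0.43021165 0.2778978  0.03      ]
[ 0.54763335 -0.02612863 -2.18576113] -125.23488788499961 [ 0.1 -3.1  0.1 -0.3 -0.8 -1.1  2.1  1.2 -0.8  0.6 -0.3  1.4] [ 0.49484428 -0.10086526  0.021     ] [0.60590326 0.05636754 0.003     ]
```

Request:
{"api": "move_arm", "payload": {
  "rows": [
    [-0.5, -0.42, -0.1, 0, 0, 0, -1],
    [-1, -0.83, -0.1, 0, 0, 0, -1],
    [-1, -0.83, -0.1, 0, 0, 0, -1],
    [-1, -0.83, -0.1, 0, 0, 0, -1],
    [-1, -0.83, -0.1, 0, 0, 0, -1],
    [-1, -0.83, -0.1, 0, 0, 0, -1],
    [-1, -0.83, -0.1, 0, 0, 0, -1],
    [-1, -0.83, -0.1, 0, 0, 0, -1],
    [-1, -0.83, -0.1, 0, 0, 0, -1],
    [-1, -0.83, -0.1, 0, 0, 0, -1]
  ]
}}

```text
clock: 0.98
tool_pos: [0.3482, 0.243, 0.2492]
ee_rot: [-0.571, -3.089, -0.0]
ft_force: [0.4, 1.1, -0.4]
opening: 0.0941
gripper_force: 0.0
```

Request:
{"api": "move_arm", "payload": {
  "rows": [
    [-1, -0.83, 0, 0, 0, 0, -1],
    [-1, -0.83, 0, 0, 0, 0, -1],
    [-1, -0.83, 0, 0, 0, 0, -1],
    [-1, -0.83, 0, 0, 0, 0, -1],
    [-1, -0.83, 0, 0, 0, 0, -1],
    [-1, -0.83, 0, 0, 0, 0, -1],
    [-1, -0.83, 0, 0, 0, 0, -1],
    [-1, -0.83, 0, 0, 0, 0, -1],
    [-1, -0.83, 0, 0, 0, 0, -1],
    [-1, -0.83, 0, 0, 0, 0, -1]
  ]
}}

```text
clock: 1.82
tool_pos: [0.5076, -0.0403, 0.2489]
ee_rot: [-0.572, -3.089, -0.0]
ft_force: [-0.1, 0.4, -0.5]
opening: 0.0943
gripper_force: 0.0
```

Request:
{"api": "move_arm", "payload": {
  "rows": [
    [-0.6, -0.5, 0, 0, 0, 0, -1],
    [-0.2, -0.2, 0, 0, 0, -0.5, -1],
    [0, 0, 0, 0, 0, -0.8, -1],
    [0, 0, 0, 0, 0, -0.8, -1],
    [0, 0, 0, 0, 0, -0.5, -1],
    [0, 0, 0, 0, 0, -0.2, -1],
    [0, 0, 0, 0, 0, 0, -1],
    [0, 0, 0, 0, 0, 0, -1],
    [0, 0, 0, 0, 0, 0, -1],
    [0, 0, 0, 0, 0, 0, -1]
  ]
}}

```text
clock: 2.65
tool_pos: [0.5196, -0.0621, 0.2492]
ee_rot: [0.115, 3.139, 0.0]
ft_force: [0.2, 0.4, -0.2]
opening: 0.094
gripper_force: 0.0
```

```bash
python3 - <<'E'
from h import *
c=snap('wrist','w1'); print(c['world_from_camera'].round(3).tolist(),get_state())
E
```

```text
[[0.073, 0.966, 0.247, 0.448], [0.997, -0.072, -0.016, -0.057], [0.002, 0.247, -0.969, 0.41], [0.0, 0.0, 0.0, 1.0]] {'clock': 2.7, 'qpos': array([-2.27389199e-01,  2.40174412e-02,  1.38791092e+00,  6.43666475e-05,
        1.72966113e+00, -1.72536807e+00]), 'joint_vel': array([ 1.32224171e-03, -8.59872924e-04,  9.28120132e-04, -4.80596147e-04,
        8.04110098e-05, -1.18348120e-03]), 'tau': array([-7.88831996e-03, -3.13098407e+01, -3.02825224e+01, -2.72648153e-02,
        7.11987633e-02,  3.64618158e-03]), 'tool_pos': array([ 0.51959364, -0.06211222,  0.24927225]), 'ee_rot': array([1.14339584e-01, 3.13949606e+00, 9.70733946e-05]), 'ft_force': array([ 0.18812298,  0.65497906, -0.17214929]), 'torque': array([ 0.04056996,  0.02595568, -0.0067592 ]), 'gripper_force': 0.0, 'opening': 0.09413376371191819}
```

View pics/w1.png

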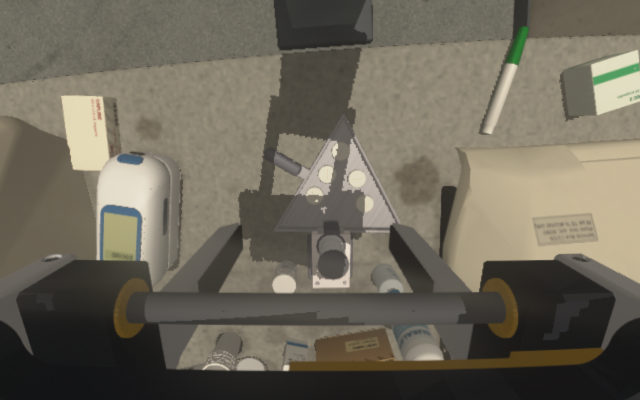

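The wrist picture shows the tray, with its top corner at (344,117) and its grip at (285,161). The dispenser's white box is at (332,260), the tab is near (331,237) and the jar is at (284,280). I'll enlarge it.

```bash
python3 - <<'E'
from h import *
i=cv2.imread('pics/w1.png')[105:295,240:430]
cv2.imwrite('pics/w1c.png',cv2.convertScaleAbs(cv2.resize(i,(570,570),interpolation=cv2.INTER_CUBIC),alpha=1.3,beta=10))
E
```

```text
(no output)
```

View pics/w1c.png

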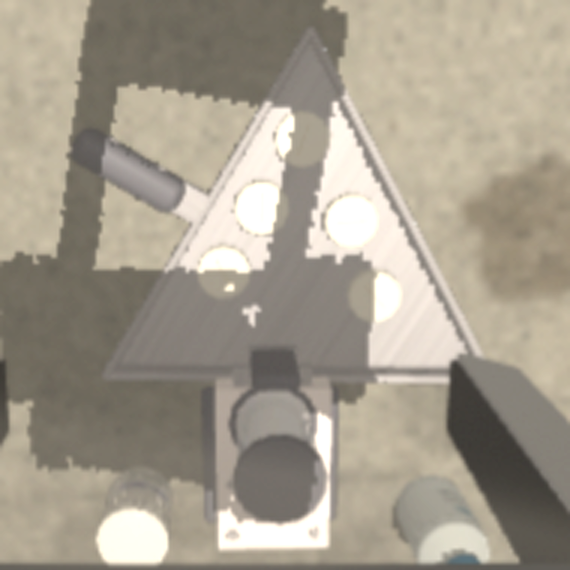

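The crop shows the tray rim corners at B (310,32), A (107,375) and C about (480,370). The grip bar is centred at (131,171), the tube top at (279,478) and the tab top at about (274,376). Next I'll run the fits across three views.

```bash
cat >> fit.py <<'E'
cw=load('w1'); Wc=lambda u,v:(240+u/3,105+v/3)
E
python3 - <<'E'
from fit import *
print('grip',tri([(cs,S(338,147)),(cd,D(706,120)),(cw,Wc(131,171))]))
print('tube',tri([(cs,S(171,66)),(cd,D(527,73)),(cw,Wc(279,478))]))
print('tab',tri([(cs,S(204,112)),(cd,D(572,113)),(cw,Wc(274,376))]))
print('jar',tri([(cs,S(168,38)),(cd,D(473,70)),(cw,Wc(132,540))]))
print('tab wrist at z.062',onz(cw,Wc(274,376),.062),onz(cw,Wc(250,370),.062),onz(cw,Wc(298,370),.062))
for a,b in [((217,385),(218,548)),((333,385),(330,546)),((218,548),(330,546)),((107,375),(380,379)),((85,145),(178,197))]:
    p,q=onz(cw,Wc(*a),.03),onz(cw,Wc(*b),.03); d=q-p; print(p.round(3),q.round(3),np.degrees(np.arctan2(d[1],d[0])))
k=np.pi/3
obs=[(cs,S(243,97),V(k)),(cs,S(349,261),V(-k)),(cd,D(573,107),V(k)),(cd,D(781,211),V(-k)),(cs,S(338,147),[.0895,0,.025]),(cd,D(706,120),[.0895,0,.025]),
(cw,Wc(310,32),V(-k)),(cw,Wc(107,376),V(k)),(cw,Wc(131,171),[.0895,0,.025])]
b=least_squares(lambda p:np.concatenate([proj(c,W(p,q))[0]-uv for c,uv,q in obs]),[.54,-.03,-2.2],loss='soft_l1')
print(b.x,np.degrees(b.x[2]),b.fun.round(1),W(b.x,[.0915,0,.021]),W(b.x,[-.107,0,.003]))
E
```

```text
grip (array([ 0.49548347, -0.10041119,  0.02670842]), [np.float64(0.0006390433093671793), np.float64(0.00042984724946042814), np.float64(0.00031115183326650936)])
tube (array([ 0.61162795, -0.04770594,  0.09204577]), [np.float64(0.0002532009924824442), np.float64(0.0010905971515784035), np.float64(0.0009169404890217192)])
tab (array([ 0.58151955, -0.04622473,  0.06304368]), [np.float64(0.0007940344641182083), np.float64(0.0023879074252346135), np.float64(0.0019563198432274885)])
jar (array([ 0.66021888, -0.11467094,  0.04654306]), [np.float64(0.000746895980733486), np.float64(0.0010999134444133725), np.float64(0.00036799133213633403)])
tab wrist at z.062 [ 0.57982587 -0.04611589  0.062     ] [ 0.57647568 -0.05578805  0.062     ] [ 0.57794925 -0.03612525  0.062     ]
[ 0.594 -0.071  0.03 ] [ 0.677 -0.077  0.03 ] -4.040365878798976
[ 0.598 -0.019  0.03 ] [ 0.68  -0.024  0.03 ] -3.4121395644748413
[ 0.677 -0.077  0.03 ] [ 0.68  -0.024  0.03 ] 86.77797894892498
[ 0.586 -0.12   0.03 ] [0.597 0.002 0.03 ] 84.8382813258469
[ 0.483 -0.118  0.03 ] [ 0.508 -0.081  0.03 ] 56.10980883157668
[ 0.54745177 -0.02705175 -2.18091154] -124.95702670224615 [ 0.2 -3.4  0.6 -0.8 -0.9 -1.3  2.3  0.7 -0.6  0.2 -0.4  1.   1.7 -2.5
 -1.2  1.1  0.1  0.1] [ 0.49502576 -0.1020435   0.021     ] [0.60875869 0.06064353 0.003     ]
```

Request:
{"api": "move_arm", "payload": {
  "rows": [
    [-0.5, 0.2, 0.5, 0, 0, 0, -0.2],
    [-0.8, 0.25, 1, 0, 0, 0, -0.2],
    [-0.8, 0.25, 1, 0, 0, 0, -0.2],
    [-0.34, 0.12, 1, 0, 0, 0, -0.2],
    [0, 0, 1, 0, 0, 0, -0.2],
    [0, 0, 0.9, 0, 0, 0, -0.2],
    [0, 0, 0.5, 0, 0, 0, -0.2],
    [0, 0, 0, 0, 0, 0, -0.2],
    [0, 0, 0, 0, 0, 0, -0.2],
    [0, 0, 0, 0, 0, 0, -0.2]
  ],
  "force": 30
}}

```text
clock: 3.53
tool_pos: [0.583, -0.0464, 0.1038]
ee_rot: [0.114, 3.136, -0.001]
ft_force: [0.1, 0.4, 1.1]
opening: 0.0563
gripper_force: 0.0
```

```bash
python3 - <<'E'
from h import *
c=snap('wrist','w2');d=snap('scene','s2')
a=cv2.resize(c['image'][120:400,180:480],(430,400)); b=cv2.resize(d['image'][150:270,260:380],(370,370))
o=np.zeros((400,800,3),np.uint8);o[:,:430]=a;o[:370,430:]=b
cv2.imwrite('pics/c2.png',o[:,:,::-1])
E
```

```text
(no output)
```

View pics/c2.png

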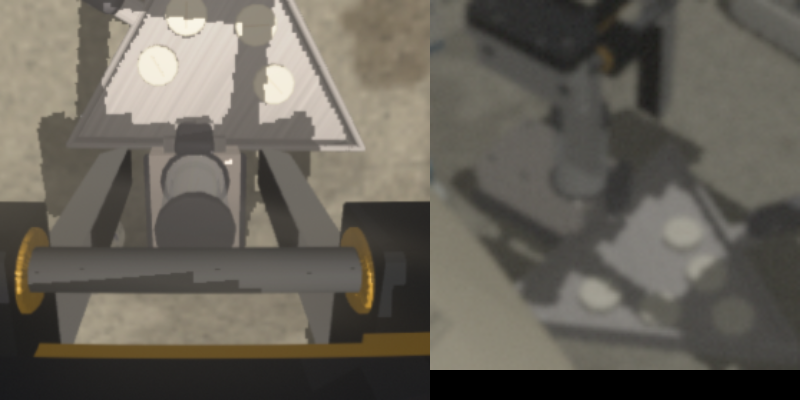

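The wrist crop shows the fingers straddling the tab (195,135) symmetrically. I'll go down and close.

Request:
{"api": "move_arm", "payload": {
  "rows": [
    [0.0, 0, 0.4, 0, 0, 0, -0.2],
    [0, 0, 0.5, 0, 0, 0, -0.2],
    [0, 0, 0.5, 0, 0, 0, -0.2],
    [0, 0, 0.45, 0, 0, 0, -0.2],
    [0, 0, 0.3, 0, 0, 0, -0.2],
    [0, 0, 0, 0, 0, 0, 1],
    [0, 0, 0, 0, 0, 0, 1],
    [0, 0, 0, 0, 0, 0, 1],
    [0, 0, 0, 0, 0, 0, 1],
    [0, 0, 0, 0, 0, 0, 1]
  ]
}}

```text
clock: 4.47
tool_pos: [0.5826, -0.0463, 0.0489]
ee_rot: [0.114, 3.138, -0.0]
ft_force: [0.0, 0.2, 0.4]
opening: 0.0265
gripper_force: 0.0
```

Request:
{"api": "move_arm", "payload": {
  "rows": [
    [0, 0, 0, 0, 0, 0, 1],
    [0, 0, 0, 0, 0, 0, 1],
    [0, 0, 0, 0, 0, 0, 1],
    [0, 0, 0, 0, 0, 0, 1],
    [0, 0, 0, 0, 0, 0, 1],
    [0, 0, 0, 0, 0, 0, 1],
    [0.05, 0, 0, 0, 0, 0, 1],
    [0.1, 0, 0, 0, 0, 0, 1],
    [0.1, 0, 0, 0, 0, 0, 1],
    [0.1, 0, 0, 0, 0, 0, 1]
  ]
}}

```text
clock: 5.3
tool_pos: [0.5741, -0.046, 0.0487]
ee_rot: [0.114, 3.137, -0.001]
ft_force: [4.1, -3.6, 2.7]
opening: 0.0199
gripper_force: 30.0
```

Request:
{"api": "move_arm", "payload": {
  "rows": [
    [0.12, 0, 0, 0, 0, 0, 1],
    [0.14, 0, 0, 0, 0, 0, 1],
    [0.14, 0, 0, 0, 0, 0, 1],
    [0.14, 0, 0, 0, 0, 0, 1],
    [0.14, 0, 0, 0, 0, 0, 1],
    [0.14, 0, 0, 0, 0, 0, 1],
    [0.12, 0, 0, 0, 0, 0, 1],
    [0.1, 0, 0, 0, 0, 0, 1],
    [0.08, 0, 0, 0, 0, 0, 1],
    [0.04, 0, 0, 0, 0, 0, 1]
  ]
}}

```text
clock: 6.13
tool_pos: [0.5452, -0.0442, 0.0487]
ee_rot: [0.114, 3.136, -0.002]
ft_force: [4.6, -5.1, 2.8]
opening: 0.0198
gripper_force: 30.0
```

Request:
{"api": "move_arm", "payload": {
  "rows": [
    [0.04, 0, 0, 0, 0, 0, 1],
    [0.04, 0, 0, 0, 0, 0, 1],
    [0.03, 0, 0, 0, 0, 0, 1],
    [0.02, 0, 0, 0, 0, 0, 1],
    [0, 0, 0, 0, 0, 0, 1],
    [0, 0, 0, 0, 0, 0, 1],
    [0, 0, 0, 0, 0, 0, 1],
    [0, 0, 0, 0, 0, 0, 1],
    [0, 0, 0, 0, 0, 0, 1],
    [0, 0, 0, 0, 0, 0, 1]
  ]
}}

```text
clock: 6.97
tool_pos: [0.5424, -0.0441, 0.0487]
ee_rot: [0.114, 3.136, -0.002]
ft_force: [6.2, -3.7, 1.9]
opening: 0.0197
gripper_force: 30.0
```

Request:
{"api": "move_arm", "payload": {
  "rows": [
    [0.03, 0, 0, 0, 0, 0, 1],
    [0.03, 0, 0, 0, 0, 0, 1],
    [0, 0, 0, 0, 0, 0, 1],
    [0, 0, 0, 0, 0, 0, 1],
    [0, 0, 0, 0, 0, 0, 1],
    [0, 0, 0, 0, 0, 0, 1],
    [0, 0, 0, 0, 0, 0, 1],
    [0, 0, 0, 0, 0, 0, 1],
    [0, 0, 0, 0, 0, 0, 1],
    [0, 0, 0, 0, 0, 0, 1]
  ]
}}

```text
clock: 7.8
tool_pos: [0.5423, -0.044, 0.0487]
ee_rot: [0.114, 3.132, -0.002]
ft_force: [9.3, -4.3, -0.7]
opening: 0.0195
gripper_force: 30.0
```

Request:
{"api": "move_arm", "payload": {
  "rows": [
    [-0.04, 0, 0, 0, 0, 0, -0.3],
    [0, 0, 0, 0, 0, 0, -0.3],
    [0, 0, 0, 0, 0, 0, -0.3],
    [0, 0, 0, 0, 0, 0, -0.3],
    [0, 0, 0, 0, 0, 0, -0.3],
    [0, 0, 0, 0, 0, 0, -0.3],
    [0, 0, 0, 0, 0, 0, -0.3],
    [0, 0, 0, 0, 0, 0, -0.3],
    [0, 0, 0, 0, 0, 0, -0.3],
    [0, 0, -0.2, 0, 0, 0, -0.3]
  ]
}}

```text
clock: 8.63
tool_pos: [0.5398, -0.043, 0.0522]
ee_rot: [-0.114, -3.137, -0.001]
ft_force: [0.2, -0.0, 0.0]
opening: 0.0608
gripper_force: 0.0
```

Request:
{"api": "move_arm", "payload": {
  "rows": [
    [0, 0, -0.5, 0, 0, 0, -0.3],
    [0, 0, -0.9, 0, 0, 0, -0.3],
    [0, 0, -1, 0, 0, 0, -0.3],
    [0, 0, -1, 0, 0, 0, -0.3],
    [0, 0, -1, 0, 0, 0, -0.3],
    [0, 0, -0.9, 0, 0, 0, -0.3],
    [0, 0, -0.5, 0, 0, 0, -0.3],
    [0, 0, -0.2, 0, 0, 0, -0.3],
    [0, 0, 0, 0, 0, 0, -0.3],
    [0, 0, 0, 0, 0, 0, -0.3]
  ]
}}

```text
clock: 9.47
tool_pos: [0.5402, -0.0431, 0.2022]
ee_rot: [-0.114, -3.138, -0.0]
ft_force: [-0.3, -1.1, -0.9]
opening: 0.0613
gripper_force: 0.0
```

```bash
python3 - <<'E'
from h import *
c=snap('wrist','w3');d=snap('side','d3')
a=cv2.resize(c['image'][80:330,190:470],(448,400)); b=cv2.resize(d['image'][140:260,260:380],(350,350))
o=np.zeros((400,800,3),np.uint8);o[:,:448]=a;o[:350,450:]=b
cv2.imwrite('pics/c3.png',o[:,:,::-1])
E
```

```text
(no output)
```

View pics/c3.png

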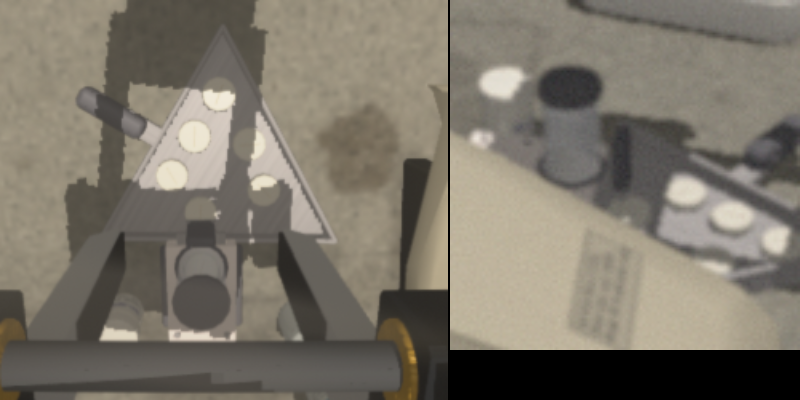

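The picture shows all six tablets in the tray, the sixth at (200,210), with the slide home and its tab against the dispenser. I'll check whether the grip moved.

```bash
python3 - <<'E'
from fit import *
c=load('w3'); P=lambda u,v:(190+u/1.6,80+v/1.6)
k=np.pi/3; p0=[.54745,-.02705,-2.1809]
obs=[(P(222,28),V(-k)),(P(102,239),V(k)),(P(336,241),V(np.pi)),(P(112,114),[.0895,0,.025])]
f=lambda p:np.concatenate([proj(c,W(p,q))[0]-uv for uv,q in obs])
print(f(p0).round(1)); b=least_squares(f,p0); print(b.x,np.degrees(b.x[2]),b.fun.round(1),W(b.x,[.0895,0,.021]),W(b.x,[-.107,0,0]))
E
```

```text
[ 2.3 -3.1 -1.5  1.4  2.7  1.8  1.  -0.3]
[ 0.54758604 -0.02831448 -2.17514439] -124.6265932148775 [ 0.6 -2.9 -2.2  1.9  2.   1.6 -0.4  0.3] [ 0.49672984 -0.10196159  0.021     ] [0.60838619 0.0597329  0.        ]
```

Request:
{"api": "move_arm", "payload": {
  "rows": [
    [0.3, -0.5, 0, 0, 0, 0.3, -0.3],
    [0.5, -0.8, 0, 0, 0, 0.6, -0.3],
    [0.6, -0.7, 0, 0, 0, 1, -0.3],
    [0.4, -0.3, 0, 0, 0, 1, -0.3],
    [0, 0, 0, 0, 0, 1, -0.3],
    [0, 0, 0, 0, 0, 1, -0.3],
    [0, 0, 0, 0, 0, 1, -0.3],
    [0, 0, 0, 0, 0, 1, -0.3],
    [0, 0, 0, 0, 0, 1, -0.3],
    [0, 0, 0, 0, 0, 1, -0.3]
  ]
}}

```text
clock: 10.4
tool_pos: [0.4871, -0.0937, 0.2018]
ee_rot: [-1.521, -2.746, 0.001]
ft_force: [-0.5, 0.6, -0.1]
opening: 0.0609
gripper_force: 0.0
```

Request:
{"api": "move_arm", "payload": {
  "rows": [
    [0, 0, 0, 0, 0, 1, -0.3],
    [0, 0, 0, 0, 0, 1, -0.3],
    [0, 0, 0, 0, 0, 1, -0.3],
    [0, 0, 0, 0, 0, 1, -0.3],
    [0, 0, 0, 0, 0, 1, -0.3],
    [0, 0, 0, 0, 0, 1, -0.3],
    [0, 0, 0, 0, 0, 1, -0.3],
    [0, 0, 0, 0, 0, 1, -0.3],
    [0, 0, 0, 0, 0, 1, -0.3],
    [0, 0, 0, 0, 0, 1, -0.3]
  ]
}}

```text
clock: 11.23
tool_pos: [0.4872, -0.0937, 0.2018]
ee_rot: [-2.691, -1.618, 0.003]
ft_force: [-0.2, -1.1, -0.7]
opening: 0.0612
gripper_force: 0.0
```

Request:
{"api": "move_arm", "payload": {
  "rows": [
    [0, 0, 0, 0, 0, 0.7, -0.3],
    [0, 0, 0, 0, 0, 0.4, -0.3],
    [0, 0, 0.3, 0, 0, 0.1, -0.3],
    [0, 0, 0.6, 0, 0, 0, -0.3],
    [0, 0, 0.6, 0, 0, 0, -0.3],
    [0, 0, 0.6, 0, 0, 0, -0.3],
    [0, 0, 0.6, 0, 0, 0, -0.3],
    [0, 0, 0.3, 0, 0, 0, -0.3],
    [0, 0, 0, 0, 0, 0, -0.3],
    [0, 0, 0, 0, 0, 0, -0.3]
  ]
}}

```text
clock: 12.07
tool_pos: [0.4877, -0.0931, 0.1274]
ee_rot: [-2.783, -1.456, 0.002]
ft_force: [0.6, -0.7, 0.1]
opening: 0.0614
gripper_force: 0.0
```

Request:
{"api": "move_arm", "payload": {
  "rows": [
    [-0.05, 0.2, 0.2, 0, 0, 0, -0.3],
    [-0.05, 0.25, 0.5, 0, 0, 0, -0.3],
    [0, 0, 0.7, 0, 0, 0, -0.3],
    [0, 0, 0.7, 0, 0, 0, -0.3],
    [0, 0, 0.7, 0, 0, 0, -0.3],
    [0, 0, 0.6, 0, 0, 0, -0.3],
    [0, 0, 0.4, 0, 0, 0, -0.3],
    [0, 0, 0.25, 0, 0, 0, -0.3],
    [0, 0, 0.1, 0, 0, 0, 0],
    [0, 0, 0, 0, 0, 0, 0.2]
  ]
}}

```text
clock: 12.9
tool_pos: [0.4964, -0.1016, 0.0243]
ee_rot: [2.783, 1.456, 0.0]
ft_force: [-0.8, 1.0, 0.3]
opening: 0.0509
gripper_force: 0.0
```

Request:
{"api": "move_arm", "payload": {
  "rows": [
    [0, 0, 0, 0, 0, 0, 0.4],
    [0, 0, 0, 0, 0, 0, 0.5],
    [0, 0, 0, 0, 0, 0, 0.6],
    [0, 0, 0, 0, 0, 0, 0.7],
    [0, 0, 0, 0, 0, 0, 1],
    [0, 0, 0, 0, 0, 0, 1],
    [0, 0, 0, 0, 0, 0, 1],
    [0, 0, 0, 0, 0, 0, 1],
    [0, 0, 0, 0, 0, 0, 1],
    [0, 0, 0, 0, 0, 0, 1]
  ],
  "force": 50
}}

```text
clock: 13.73
tool_pos: [0.4965, -0.1016, 0.0247]
ee_rot: [2.783, 1.456, 0.001]
ft_force: [-0.4, 0.5, 3.4]
opening: 0.0158
gripper_force: 50.0
```

Request:
{"api": "move_arm", "payload": {
  "rows": [
    [-0.05, -0.03, 0, 0, 0, 0, 1],
    [-0.1, -0.07, 0, 0, 0, 0, 1],
    [-0.14, -0.1, 0, 0, 0, 0, 1],
    [-0.16, -0.11, 0, 0, 0, 0, 1],
    [-0.16, -0.11, 0, 0, 0, 0, 1],
    [-0.16, -0.11, 0, 0, 0, 0, 1],
    [-0.16, -0.11, 0, 0, 0, 0, 1],
    [-0.16, -0.11, 0, 0, 0, 0, 1],
    [-0.16, -0.11, 0, 0, 0, 0, 1],
    [-0.16, -0.11, 0, 0, 0, 0, 1]
  ]
}}

```text
clock: 14.57
tool_pos: [0.456, -0.1168, 0.0246]
ee_rot: [2.783, 1.456, 0.001]
ft_force: [2.3, 1.1, 4.5]
opening: 0.0155
gripper_force: 50.0
```

Request:
{"api": "move_arm", "payload": {
  "rows": [
    [-0.16, -0.11, 0, 0, 0, 0, 1],
    [-0.16, -0.11, 0, 0, 0, 0, 1],
    [-0.14, -0.1, 0, 0, 0, 0, 1],
    [-0.1, -0.07, 0, 0, 0, 0, 1],
    [-0.04, -0.03, 0, 0, 0, 0, 1],
    [0, 0, 0, 0, 0, 0, 1],
    [0, 0, 0, 0, 0, 0, 1],
    [0, 0, 0, 0, 0, 0, 1],
    [0, 0, 0, 0, 0, 0, 1],
    [0, 0, 0, 0, 0, 0, 1]
  ]
}}

```text
clock: 15.4
tool_pos: [0.4386, -0.1232, 0.0246]
ee_rot: [2.783, 1.456, -0.001]
ft_force: [1.4, 0.1, 6.3]
opening: 0.0158
gripper_force: 50.0
```

Request:
{"api": "move_arm", "payload": {
  "rows": [
    [0.01, 0, -0.08, 0, -0.1, 0, 1],
    [0.02, 0, -0.165, 0, -0.2, 0, 1],
    [0.02, 0, -0.165, 0, -0.2, 0, 1],
    [0.02, 0, -0.165, 0, -0.2, 0, 1],
    [0.02, 0, -0.165, 0, -0.2, 0, 1],
    [0.02, 0, -0.165, 0, -0.2, 0, 1],
    [0.02, 0, -0.165, 0, -0.2, 0, 1],
    [0.01, 0, -0.085, 0, -0.1, 0, 1],
    [0.01, 0, -0.085, 0, -0.1, 0, 1],
    [0.01, 0, -0.085, 0, -0.1, 0, 1]
  ],
  "force": 60
}}

```text
clock: 16.23
tool_pos: [0.4424, -0.1173, 0.0568]
ee_rot: [2.707, 1.417, -0.23]
ft_force: [0.2, 0.0, -4.3]
opening: 0.0155
gripper_force: 60.0
```

Request:
{"api": "move_arm", "payload": {
  "rows": [
    [0.01, 0, -0.083, 0, -0.1, 0, 1],
    [0.01, 0, -0.083, 0, -0.1, 0, 1],
    [0.01, 0, -0.083, 0, -0.1, 0, 1],
    [0.01, 0, -0.083, 0, -0.1, 0, 1],
    [0.01, 0, -0.083, 0, -0.1, 0, 1],
    [0.01, 0, -0.083, 0, -0.1, 0, 1],
    [0.01, 0, -0.083, 0, -0.1, 0, 1],
    [0.01, 0, -0.083, 0, -0.1, 0, 1],
    [0.01, 0, -0.083, 0, -0.1, 0, 1],
    [0.01, 0, -0.083, 0, -0.1, 0, 1]
  ]
}}

```text
clock: 17.07
tool_pos: [0.4466, -0.1119, 0.0769]
ee_rot: [2.652, 1.388, -0.364]
ft_force: [-0.6, 0.2, -3.4]
opening: 0.0151
gripper_force: 60.0
```

Request:
{"api": "move_arm", "payload": {
  "rows": [
    [0.02, 0, -0.165, 0, -0.2, 0, 1],
    [0.02, 0, -0.165, 0, -0.2, 0, 1],
    [0.02, 0, -0.165, 0, -0.2, 0, 1],
    [0.02, 0, -0.165, 0, -0.2, 0, 1],
    [0.02, 0, -0.165, 0, -0.2, 0, 1],
    [0.02, 0, -0.165, 0, -0.2, 0, 1],
    [0.02, 0, -0.165, 0, -0.2, 0, 1],
    [0.02, 0, -0.165, 0, -0.2, 0, 1],
    [0.02, 0, -0.165, 0, -0.2, 0, 1],
    [0.01, 0, -0.083, 0, -0.1, 0, 1]
  ]
}}

```text
clock: 17.9
tool_pos: [0.4575, -0.0964, 0.1119]
ee_rot: [2.533, 1.327, -0.609]
ft_force: [0.6, -1.0, -2.4]
opening: 0.0156
gripper_force: 60.0
```

```bash
python3 - <<'E'
from h import *
c=snap('wrist','w4');d=snap('scene','s4')
a=c['image']; b=cv2.resize(d['image'][170:300,270:430],(600,488),interpolation=cv2.INTER_CUBIC)
o=np.zeros((600,800,3),np.uint8);o[:260,:416]=cv2.resize(a,(416,260));o[262:,:416]=cv2.resize(b,(416,338));
e=snap('side','d4')['image'][150:270,290:450]; o[:288,416:]=cv2.resize(e,(384,288),interpolation=cv2.INTER_CUBIC)
o[290:590,416:]=cv2.resize(a[0:250,160:480],(384,300))
cv2.imwrite('pics/c4.png',cv2.convertScaleAbs(o[:,:,::-1],alpha=1.3))
s=get_state();print(s['tool_pos'],s['ee_rot'],s['ft_force'])
E
```

```text
[ 0.4571645  -0.09673301  0.11152526] [ 2.53423994  1.32703048 -0.60866503] [-0.37237694  0.20353316 -3.558958  ]
```

View pics/c4.png

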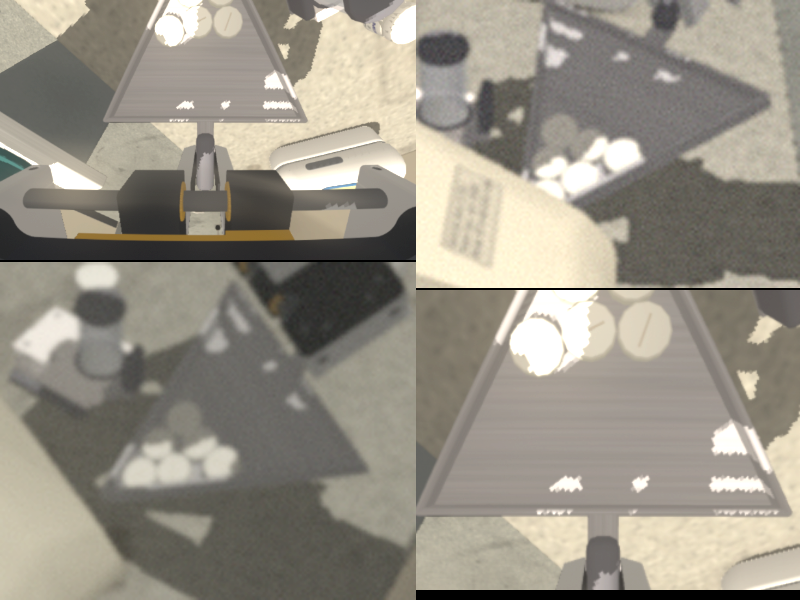

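The picture shows all six tablets gathered near the corner. In the scene crop they sit at about (140,472), (175,470), (222,460), (185,418), (158,442) and (200,445). I'll rectify onto the tray plane to measure how well they are closed up.

```bash
cat > rect.py <<'E'
from fit import *
from scipy.spatial.transform import Rotation as Ro
import sys
def run(tags,out,obs):
    s=get_state(); R=Ro.from_rotvec(s['ee_rot']).as_matrix(); 
    Rt0=R@np.diag([-1,1,-1.]); 
    # obs: (cam,uv,traypt); refine pose: small rotation + shift
    def pose(p): 
        Rt=Rt0@Ro.from_rotvec(p[:3]).as_matrix(); return Rt, s['tool_pos']+R@p[3:]-Rt@np.array([.0895,0,.0246])
    f=lambda p:np.concatenate([(proj(c,pose(p)[1]+pose(p)[0]@np.array(q))[0]-uv) for c,uv,q in obs]+[p[:3]*[30,20,60],p[3:]*700])
    b=least_squares(f,np.zeros(6),loss='soft_l1'); Rt,t=pose(b.x)
    print('corr',np.degrees(b.x[:3]).round(2),(b.x[3:]*1e3).round(1),'res',b.fun[:-6].round(1),'tip z',(t+Rt@[-.107,0,0])[2],'tilt',np.degrees(np.arcsin(Rt[2,0])))
    # rectify, 3px/mm : x from -105..60 mm, y -60..60 at top-of-tablet plane
    ims=[]
    sc=3
    for tag in tags:
        c=load(tag); gx,gy=np.meshgrid(np.arange(-105,5,1/sc),np.arange(-60,60,1/sc))
        P=np.stack([gx.ravel()/1e3,gy.ravel()/1e3,np.full(gx.size,.010)],1)@Rt.T+t
        uv=proj(c,P).reshape(*gx.shape,2).astype(np.float32)
        im=cv2.remap(c['image'],uv[:,:,0],uv[:,:,1],cv2.INTER_LINEAR)
        ims.append(im)
    o=np.hstack(ims)[:,:,::-1].copy()
    cv2.imwrite(out,cv2.resize(o,None,fx=min(1,800/o.shape[1]),fy=min(1,800/o.shape[1])));print(o.shape)
    return Rt,t
E
python3 - <<'E'
from rect import *
k=np.pi/3
S4=lambda u,v:(270+u*160/416,170+(v-262)*130/338)
D4=lambda u,v:(290+(u-416)/2.4,150+v/2.4)
W4=lambda u,v:(160+(u-416)/1.2,(v-290)/1.2)
cs,cd,cw=load('s4'),load('d4'),load('w4')
obs=[(cs,S4(232,288),V(k)),(cs,S4(368,470),V(-k)),(cd,D4(770,102),V(-k)),(cd,D4(546,4),V(k)),(cw,W4(420,514),V(-k)),(cw,W4(790,514),V(k))]
run(['s4','d4'],'pics/r4.png',obs)
E
```

```text
corr [ 0.74 -6.79  0.12] [-0.5 -0.1  1.2] res [ 1.1 -2.8  0.1 -1.6  1.3 -1.1  0.4 -2.4 -0.2 -0.9  0.  -1. ] tip z -0.019100411755764296 tilt 33.793248101640536
(360, 660, 3)
```

View pics/r4.png

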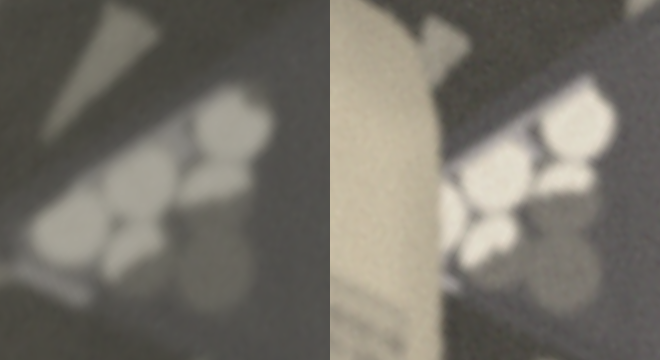

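The rectified view shows five tablets nearly closed up. The third-row tablet on the -y wall, at (235,125), stands about 9 mm too far out. I'll roll that wall up by about 20° and back.

Request:
{"api": "move_arm", "payload": {
  "rows": [
    [0, 0.02, 0, 0.15, 0, 0, 1],
    [0, 0.03, 0, 0.3, 0, 0, 1],
    [0, 0.04, 0, 0.4, 0, 0, 1],
    [0, 0.04, 0, 0.4, 0, 0, 1],
    [0, 0.04, 0, 0.4, 0, 0, 1],
    [0, 0.04, 0, 0.4, 0, 0, 1],
    [0, 0.04, 0, 0.4, 0, 0, 1],
    [0, 0.04, 0, 0.4, 0, 0, 1],
    [0, 0.03, 0, 0.3, 0, 0, 1],
    [0, 0.02, 0, 0.15, 0, 0, 1]
  ]
}}

```text
clock: 18.88
tool_pos: [0.464, -0.1033, 0.11]
ee_rot: [-2.654, -1.247, 0.862]
ft_force: [-0.2, -0.6, -3.5]
opening: 0.0155
gripper_force: 60.0
```

Request:
{"api": "move_arm", "payload": {
  "rows": [
    [0, 0, 0, 0, 0, 0, 1],
    [0, 0, 0, 0, 0, 0, 1],
    [0, 0, 0, 0, 0, 0, 1],
    [0, -0.01, 0, -0.1, 0, 0, 1],
    [0, -0.02, 0, -0.2, 0, 0, 1],
    [0, -0.03, 0, -0.3, 0, 0, 1],
    [0, -0.03, 0, -0.3, 0, 0, 1],
    [0, -0.03, 0, -0.3, 0, 0, 1],
    [0, -0.03, 0, -0.3, 0, 0, 1],
    [0, -0.03, 0, -0.3, 0, 0, 1]
  ]
}}

```text
clock: 19.72
tool_pos: [0.46, -0.0989, 0.1118]
ee_rot: [2.655, 1.328, -0.737]
ft_force: [-1.0, 0.7, -3.2]
opening: 0.0156
gripper_force: 60.0
```

Request:
{"api": "move_arm", "payload": {
  "rows": [
    [0, -0.03, 0, -0.3, 0, 0, 1],
    [0, -0.03, 0, -0.3, 0, 0, 1],
    [0, -0.03, 0, -0.3, 0, 0, 1],
    [0, -0.03, 0, -0.3, 0, 0, 1],
    [0, -0.03, 0, -0.3, 0, 0, 1],
    [0, -0.03, 0, -0.2, 0, 0, 1],
    [0, -0.01, 0, -0.1, 0, 0, 1],
    [0, 0, 0, 0, 0, 0, 1],
    [0, 0, 0, 0, 0, 0, 1],
    [0, 0, 0, 0, 0, 0, 1]
  ]
}}

```text
clock: 20.55
tool_pos: [0.4566, -0.0966, 0.1118]
ee_rot: [2.51, 1.325, -0.583]
ft_force: [-0.2, -0.0, -3.3]
opening: 0.0155
gripper_force: 60.0
```

```bash
cat > cmp.py <<'E'
# compare bright tablets in scene/side to those before: print blob centroids on tablet plane
import sys
from rect import *
snap('scene',sys.argv[1]+'s'); snap('side',sys.argv[1]+'d'); snap('wrist',sys.argv[1]+'w')
s=get_state(); R=Ro.from_rotvec(s['ee_rot']).as_matrix(); Rt=R@np.diag([-1,1,-1.]); t=s['tool_pos']-Rt@np.array([.0895,0,.0246])
print('tilt',np.degrees(np.arcsin(Rt[2,0])),'tip',t+Rt@[-.107,0,0],s['clock'])
for n in 'sd':
    c=load(sys.argv[1]+n); ref=load({'s':'s4','d':'d4'}[n])
    i=cv2.cvtColor(c['image'],6);j=cv2.cvtColor(ref['image'],6); print(n,'diff',cv2.absdiff(i,j)[190:270,270:420].mean())
E
python3 cmp.py f1
```

```text
tilt 27.00103270903126 tip [0.55076489 0.03749636 0.0005967 ] 20.7
s diff 4.51625
d diff 5.562166666666666
```

```bash
cat > hough.py <<'E'
import sys
from rect import *
def rectify(tag,Rt,t,x0=-110,x1=20,y0=-70,y1=70,sc=4):
    c=load(tag); gx,gy=np.meshgrid(np.arange(x0,x1,1/sc),np.arange(y0,y1,1/sc))
    P=np.stack([gx.ravel()/1e3,gy.ravel()/1e3,np.full(gx.size,.010)],1)@Rt.T+t
    uv=proj(c,P).reshape(*gx.shape,2).astype(np.float32)
    return cv2.remap(c['image'],uv[:,:,0],uv[:,:,1],cv2.INTER_CUBIC)
def circ(im,n=9,sc=4,x0=-110,y0=-70):
    g=cv2.cvtColor(im,cv2.COLOR_RGB2GRAY); g=cv2.createCLAHE(4,(6,6)).apply(g); g=cv2.GaussianBlur(g,(0,0),2)
    h=cv2.HoughCircles(g,cv2.HOUGH_GRADIENT_ALT,1.5,18*sc,param1=60,param2=.3,minRadius=int(11*sc),maxRadius=int(14*sc))
    return [] if h is None else [(round(float(x/sc+x0+101),1),round(float(y/sc+y0),1)) for x,y,r in h[0][:n]]
def poseof(pos,rv):
    Rt=Ro.from_rotvec(rv).as_matrix()@np.diag([-1,1,-1.]); return Rt,np.array(pos)-Rt@np.array([.0895,0,.0246])
E
python3 - <<'E'
from hough import *
p4=poseof([.45716,-.09673,.1115],[2.534,1.327,-.6087]); s=get_state(); pf=poseof(s['tool_pos'],s['ee_rot'])
for tag,p in [('s4',p4),('d4',p4),('w4',p4),('f1s',pf),('f1d',pf),('f1w',pf)]: print(tag,circ(rectify(tag,*p)))
c=load('f1w')
for x in (25,48,70): print(x,proj(c,pf[1]+pf[0]@np.array([-.101+x/1e3,0,.01])))
E
```

```text
s4 []
d4 [(50.6, 55.6)]
w4 [(72.0, -6.6), (72.0, 17.8), (104.6, -43.0), (79.9, -31.4)]
f1s []
f1d []
f1w [(69.8, 24.1), (69.0, -25.8), (70.1, 0.1)]
25 [[316.71551825 -67.30704245]]
48 [[316.69736266 -18.14714066]]
70 [[316.67738352  27.17584227]]
```

The wrist camera now puts the third row at 69.8, 70.1 and 69.0 mm, closed up side by side. I'll use the last picture as a final check.

```bash
python3 - <<'E'
from hough import *
a=load('f1w')['image']; b=snap('scene','f2s')['image'][160:300,270:430]; e=load('f1d')['image'][150:270,290:450]
o=np.zeros((600,800,3),np.uint8);o[:250,:400]=cv2.resize(a,(400,250));o[250:,:400]=cv2.resize(b,(400,350),interpolation=cv2.INTER_CUBIC)
o[:300,400:]=cv2.resize(e,(400,300),interpolation=cv2.INTER_CUBIC)
s=get_state(); o[300:,400:]=cv2.resize(rectify('f2s',*poseof(s['tool_pos'],s['ee_rot'])),(400,300))
cv2.imwrite('pics/f.png',cv2.convertScaleAbs(o[:,:,::-1],alpha=1.3)); snap('wrist','f2w'); print(circ(rectify('f2w',*poseof(s['tool_pos'],s['ee_rot']))),s['joint_vel'].round(3),s['clock'])
E
```

```text
[(69.4, -25.8), (70.1, 23.8), (70.5, -1.0)] [-0.    -0.002  0.001 -0.001  0.001  0.001] 20.75
```

View pics/f.png

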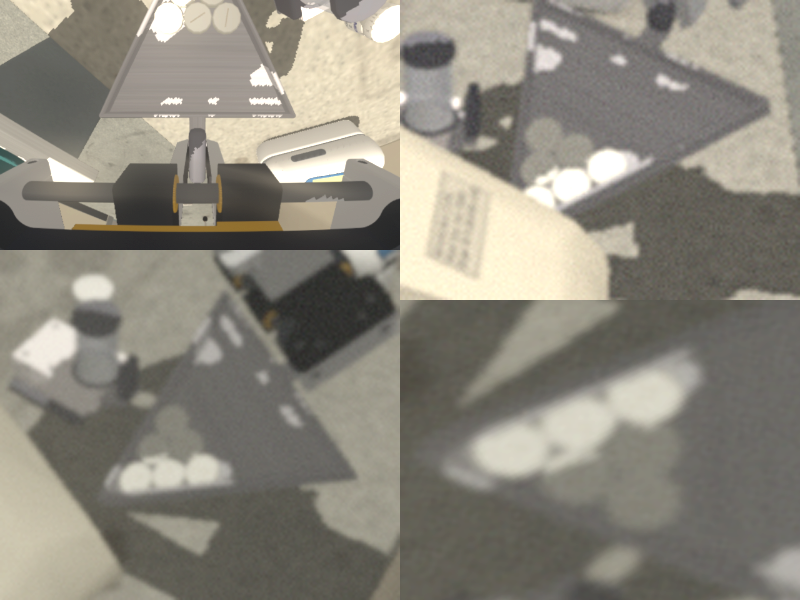

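The six tablets lie closed up in rows of 1, 2 and 3: three along the wall at (137,475), (168,472) and (203,468), and three more at (155,445), (188,443) and (172,418). The slide is home, so I'm handing the job in.

```bash
python3 -c "
from cell import *
print(job_done())"
```

```text
the job is handed in; nothing more can be done
None
```

The job is handed in at about 21 s: one tablet was dispensed and the slide sprang home, and the tray is held tilted at about 27° with all six tablets closed up 1-2-3 in the corner and nothing spilled.

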